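Close the packed sample carton

TASK

Close the packed sample carton, the one with the rack of tubes inside, for dispatch: fold its narrow flap down flat first, then fold its wide flap down flat over it. Do not touch the empty carton standing beside it, which is still to be filled.

Things in the scene. Friction and masses are not known exactly. Their poses are not given: they have to be found in the camera images.
- packed_carton: Brown cardboard box fixed to the bench, 200 (x) by 150 (y) by 92 mm high, with a white rack of capped tubes inside (130 x 84 mm, all below the rim). Origin: centre of its underside on the bench, z up. Open flaps along its 200 mm sides: narrow on -y, wide on +y; 24 mm end flaps are already in. Left or right of the robot's centre line, turned up to 1 rad either way.
- narrow_flap (a joint): Narrow flap of the packed carton, 65 mm from hinge to free edge. Hinge along the carton's x at y = -75, z = 92 mm in its frame; shut, it reaches to +y. Reads 0 shut flat (stop), 1.57 upright, more leaning outwards; starts at 1.4 to 1.9 rad. Board 3 mm thick, 196 mm along the hinge. The stiff crease (0.03 N m) holds it wherever it is left.
- wide_flap (a joint): Wide flap of the packed carton, 110 mm from hinge to free edge. Hinge along the carton's x at y = +75, z = 96 mm in its frame; shut, it reaches to -y, 25 mm over the narrow flap. Reads 0 shut flat (stop), 1.57 upright, more leaning outwards; starts at 1.4 to 1.9 rad. Board 3 mm thick, 196 mm along the hinge. The stiff crease (0.03 N m) holds it wherever it is left.
- empty_carton: Bystander, not to be touched: an equal carton with equal open flaps (narrow on its -y side, wide on +y, 1.4 to 1.9 rad open) but nothing inside, fixed to the bench on the other side of the robot's centre line, turned up to 1 rad either way. Origin: centre of its underside.
Mind the look-alikes: they are no part of the job. Leave any turquoise look-alike of the packed_carton alone.

How it is judged (in metres and radians):
On the way, in this order (a step that is already met when the one before it is completed fails the run):
1. the narrow flap of the packed carton is folded down while its wide flap still stands open (value of joint narrow_flap below 0.17 rad and value of joint wide_flap above 0.7 rad), for 0.2 s.
2. the wide flap is folded down over the narrow one (value of joint each of narrow_flap, wide_flap below 0.17 rad), for 0.2 s.
At the end, for the whole second after the job is handed in: Both flaps of the packed carton lie within 0.17 rad (10 degrees) of flat and are at rest, the narrow one folded first (all of step 2 and velocity of joint narrow_flap between -0.05 and 0.05 rad/s and velocity of joint wide_flap between -0.05 and 0.05 rad/s); the robot touches nothing.
It fails at once if the empty carton or its flaps are touched (more than 0.2 N) (contact force between empty_carton and the fingers above 0.2 N or contact force between empty_carton and the arm above 0.2 N).
It also fails if it takes over 38 s, if anything falls off the work surface, if the arm or the gripper's body presses on something with over 40 N, if the wrist force passes 120 N, or if a joint passes its speed limit or range.

ROBOT

A 7-joint arm with a two-finger parallel gripper is mounted at the origin on the work surface. World frame = base frame: x ahead of the robot, y to its left, z up, the work surface at z = 0. Lengths are in mm, angles in degrees, forces in N, time in s.
With the tool pointing down it reaches from about 400 to 850 mm from the base axis. Payload 4.5 kg.
Tool frame: the origin (TCP) lies at the very end of the fingers, on their centre line; the grasp point (between the pads) lies 19 mm behind it; z points along the fingers, y is the direction in which the jaws open and shut (so a half turn about z gives the same grasp; the last joint's range is limited). The gripper opens to 88 mm and grips with 3 to 60 N. Pads are 18 mm wide; open, the fingers measure 123 mm over their backs; the gripper's body (75 mm by 187 mm) begins 45 mm behind the grasp point.
Start: joints at [76.822, 39.483, -11.15, 89.685, 9.013, 51.709, -12.324], TCP at [162.998, -603.395, 238.743] pointing down, gripper open.
Joint ranges: [-172.22, 172.22], [-26.19, 119.32], [-84.43, 86.54], [7.71, 146.69], [-57.33, 237.33], [2.42, 119.75], [-152.13, 152.13]. Speed limits (degrees/s): [147.25, 147.25, 180, 180, 180, 180, 180].

INTERFACE

Orientations are given as [roll, pitch, yaw] about the fixed x, y, z axes, in that order (R = Rz(yaw) Ry(pitch) Rx(roll)).
In Python, from rig import manip, eyes, nets gives the robot as it stands.
- The arm moves only by the tool apply_moves, never from a script. Its argument "targets" is text: rows parted by semicolons, each of 5 numbers parted by spaces: the shift along the tool's x, y, z in mm, then the turn about the tool's z in rad, then the closure, from 0 (fully open) to 1 (shut). In form: x y z spin hand; .... A call has 1 to 20 rows; each row shifts and turns the commanded pose from where the row before left it, along the tool's axes as they then stand; what a row does not reach is not made up. A row lasts 1/8 s, in which the tool goes at most 62.5 mm and 10.7 degrees, less where a joint would pass 70% of its speed; a pose out of reach is approached as far as the arm can. A call with a gripper value outside its range is refused whole. The fingers move at their own pace and stop on an object; "grip_force" is the grip in N (left out, the last holds). Time passes only in rows, so rows that do not move let the fingers close. It gives the time, the measured TCP pose, the force and the opening at its end, in the units of the state.
- manip.read_state(): the state, without advancing time (a new reading comes with each control period).
- eyes.camera(name): name is "scene" or "top" or "wrist"; returns a dict with "pixels" (384x512x3 uint8, red, green, blue), "mtx" (3x3 intrinsics, pixels), "k1" (the pictures are not rectified: a ray, as slopes to the right and down, at radius r is drawn at 1 + k1 r^2 times it, then the intrinsics apply), "cam_to_world" (4x4, takes a point from camera to world coordinates); the wrist camera has in their place "hand_eye" (4x4, takes a point from camera to tool coordinates, whose origin is the TCP and whose axes are the flange's). Camera axes: x right, y down, z forward; pixel columns grow to the right and rows downward; lengths in mm; the calibration is good to about 2 mm. A picture is of the moment at which its call begins: read the wrist's pose just before it. There is no depth.
- manip.close_job(): hands the job in, once; it reports no verdict.
Trained networks look in a picture, given as the dict that the camera call returned (one of the last four; its "shot" number tells which), for a name from the list of things; names that differ only in an ending like _2 or _b are one class to them, and where a whole thing is asked for, a point or a joint stands for the part that bears it (a point fixed in the world has none). Each returns a list of dicts, best first, with "confidence" (0 to 1); they miss things now and then, are a little off and sometimes report something else, mostly with a low value. They report only what shows in the picture. A call takes as long as a camera call. They do not tell look-alikes from the thing itself.
- nets.look_for(picture, query): "xy" ([column, row] in pixels, amid what is visible of it).
- nets.cut_out(picture, query): "mask" (384x512 bool, what is visible of it) and "xy" ([column, row] in pixels, amid what is visible of it).
The state is a dict: "clock": time; "joint_positions": joint angles; "dq": joint speeds; "tau": joint torques, N m; "tcp_pos": TCP position; "ee_rot": TCP orientation; "force": force on the tool from outside, world axes, zero at the start; "torque": the same for the moment, N m; "opening": opening from 0.0 (shut) to 1.0 (fully open).
Only numpy, scipy, OpenCV 4.12 (cv2) and the standard library are available. Lean on these libraries where they do the work, as an engineer would, in place of code of your own. Each camera call takes 0.05 s, during which the arm holds its last target. There are 200 camera calls.

## Working session

There is one attempt and no reset: what is moved stays moved. The work goes in short steps, Python scripts to look and compute and a tool call to move; the robot and the scene stay as the last step left them, time stands still between calls to the robot, and variables do not carry over. Pictures are saved under pics/ and viewed, about 8 in all and at most 12, crops included, and the job is handed in when it is done.

Besides the shell and the picture viewer there is one more tool, called as a command line: name --argument value ..., lists and objects as JSON in quotes. apply_moves: Moves the arm, as the interface text tells. Its arguments: {"type":"object","properties":{"targets":{"type":"string"},"grip_force":{"type":"number"}},"required":["targets"]}

```bash
ls; mkdir -p pics; cat > h.py <<'E'
import numpy as np, cv2
from rig import manip, eyes, nets
def save(p,name): cv2.imwrite(f'pics/{name}.png',p['pixels'][:,:,::-1])
E
python3 - <<'E'
from h import *
import pickle
print(manip.read_state())
ps={}
for n in ('scene','top'):
    p=eyes.camera(n); ps[n]=p
    for q in ('packed_carton','narrow_flap','wide_flap','empty_carton'):
        print(n,q,[(np.round(d['xy']),round(d['confidence'],2)) for d in nets.look_for(p,q)])
    print(p['mtx'],p['k1'],p['cam_to_world'])
pickle.dump(ps,open('ps.pkl','wb'))
cv2.imwrite('pics/a.png',np.vstack([ps['scene']['pixels'],ps['top']['pixels']])[:,:,::-1][:, :])
im=cv2.imread('pics/a.png'); cv2.imwrite('pics/scene.png',im[:384]); cv2.imwrite('pics/top.png',im[384:])
E
```

```text
pics
{'clock': 0.0, 'joint_positions': array([ 76.82316956,  39.53111622, -11.14510182,  89.74389994,
         9.01157525,  51.71053839, -12.32343215]), 'dq': array([ 0.04709853,  0.00456222,  0.0254785 , -0.07624783, -0.03237948,
        0.04629861, -0.07341412]), 'tau': array([-4.52951062e-04, -5.27564120e+01, -1.26726441e+00, -1.53428417e+01,
       -5.27399895e-02,  6.49827954e-03,  1.85803915e-04]), 'tcp_pos': array([ 162.7504308 , -602.78650608,  237.93719331]), 'ee_rot': array([-1.79896448e+02,  6.89486864e-03,  1.51185944e+01]), 'force': array([ 0.39698543, -0.20694722, -0.50946534]), 'torque': array([-0.02266918,  0.00588355,  0.00463093]), 'opening': 0.9966902610644683}
scene packed_carton [(array([261., 151.]), 0.78), (array([193., 166.]), 0.6)]
scene narrow_flap [(array([184., 141.]), 0.73), (array([254., 135.]), 0.5)]
scene wide_flap [(array([264., 140.]), 0.59)]
scene empty_carton [(array([272., 270.]), 0.94)]
[[358.485064     0.         254.6489067 ]
 [  0.         358.485064   189.30204993]
 [  0.           0.           1.        ]] -0.10080330225199968 [[-8.54388256e
[... 244 characters left out ...]
0000e+00]]
top packed_carton [(array([375., 272.]), 0.94), (array([365., 160.]), 0.74)]
top narrow_flap [(array([407., 277.]), 0.76), (array([401., 163.]), 0.56)]
top wide_flap [(array([331., 152.]), 0.96), (array([371., 278.]), 0.92)]
top empty_carton [(array([168., 169.]), 0.62)]
[[410.5694       0.         262.7106371 ]
 [  0.         410.5694     198.45931118]
 [  0.           0.           1.        ]] 0.0011236515158648988 [[-1.71726256e-02 -9.88506429e-01  1.50200333e-01  2.66935552e+02]
 [-9.99823666e-01  1.81188983e-02  4.93374429e-03  8.82596906e+00]
 [-7.59850252e-03 -1.50089123e-01 -9.88643271e-01  1.03782077e+03]
 [ 0.00000000e+00  0.00000000e+00  0.00000000e+00  1.00000000e+00]]
```

View pics/top.png

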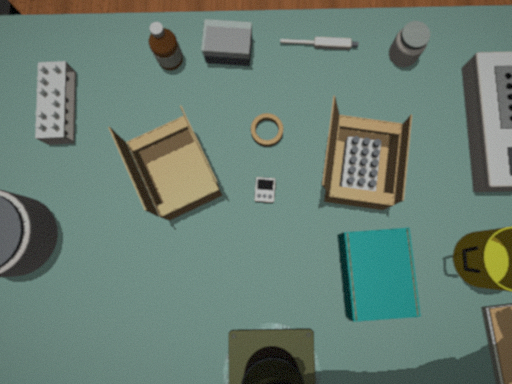

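View pics/scene.png

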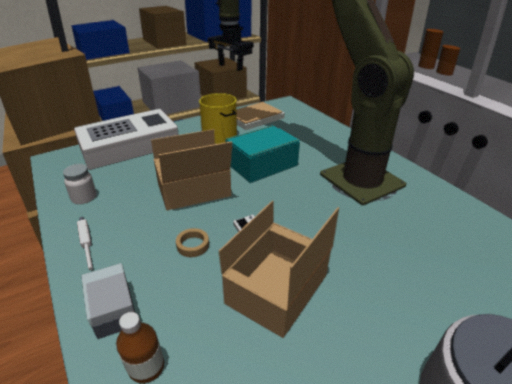

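The top view shows three candidates. The carton at (367,160) holds a white tube rack, so it is the packed one, with its wide flap at column 332 and narrow flap at 404. The carton at (168,169) is empty, and the turquoise one at (380,275) is the look-alike. I'll confirm with an enlarged crop.

```bash
python3 - <<'E'
import cv2
im=cv2.imread('pics/top.png')[90:220,310:420]
a=cv2.resize(im,None,fx=4.5,fy=4.5,interpolation=cv2.INTER_CUBIC)
for i in range(0,110,10): cv2.putText(a,str(310+i),(int(i*4.5),8),0,.3,(255,255,255)); cv2.line(a,(int(i*4.5),10),(int(i*4.5),18),(255,255,255))
for i in range(10,130,10): cv2.putText(a,str(90+i),(0,int(i*4.5)),0,.3,(255,255,255))
cv2.imwrite('pics/topc.png',a)
E
```

```text
(no output)
```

View pics/topc.png

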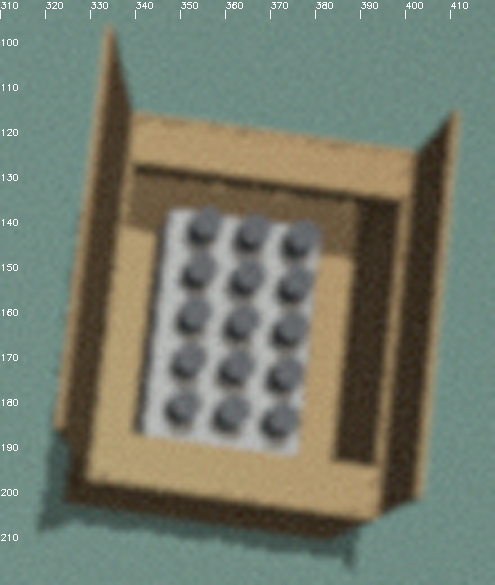

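The crop confirms it: white rack with 15 tubes, wide flap on the left, narrow flap on the right. Next I fit the pose and flap angles from the corner pixels.

```bash
cat > fit.py <<'E'
from h import *
import pickle
from scipy.optimize import least_squares
ps=pickle.load(open('ps.pkl','rb'))
def proj(p,P):
    T=np.linalg.inv(p['cam_to_world']); c=P@T[:3,:3].T+T[:3,3]
    s=c[:,:2]/c[:,2:]; s=s*(1+p['k1']*(s**2).sum(1,keepdims=True))
    return s@p['mtx'][:2,:2].T+p['mtx'][:2,2]
def model(v):
    x,y,th,an,aw=v; P=[]
    for sx in(98,-98):
        P+=[[sx,75-110*np.cos(aw),96+110*np.sin(aw)],[sx,75,96],[sx,-75,92],[sx,-75+65*np.cos(an),92+65*np.sin(an)]]
    P=np.array(P); c,s=np.cos(th),np.sin(th)
    return P@np.array([[c,s,0],[-s,c,0],[0,0,1]])+[x,y,0]
E
python3 - <<'E'
from fit import *
px=np.array([[333.8,96],[339.6,114.9],[402,123.3],[411.6,114.9],[322.7,185.6],[330,197.3],[394.4,204.9],[403.3,200.4]])
r=least_squares(lambda v:(proj(ps['top'],model(v))-px).ravel(),[500,-200,0,1.6,1.6],x_scale=[100,100,1,1,1])
print(r.x,np.degrees(r.x[2]));print(r.fun.reshape(-1,2).round(1))
print(model(r.x).round())
im=cv2.imread('pics/scene.png'); 
q=proj(ps['scene'],model(r.x)); print(q.round(1))
x0,y0=130,110
a=cv2.resize(im[y0:y0+110,x0:x0+130],None,fx=5,fy=5,interpolation=cv2.INTER_CUBIC)
for u,v in q: cv2.circle(a,(int((u-x0)*5),int((v-y0)*5)),3,(0,0,255),1)
cv2.imwrite('pics/sc.png',a)
E
```

```text
[ 4.98780735e+02 -2.32523958e+02 -1.56085865e-01  1.56892650e+00
  1.86296682e+00] -8.943061305439077
[[-0.2  0.3]
 [ 0.   0.6]
 [-0.2  0.9]
 [-0.3 -0.3]
 [ 0.2  0. ]
 [ 0.2 -1.6]
 [-0.1 -0.2]
 [ 0.3  0.3]]
[[ 612. -142.  201.]
 [ 607. -174.   96.]
 [ 584. -322.   92.]
 [ 584. -322.  157.]
 [ 419. -112.  201.]
 [ 414. -143.   96.]
 [ 390. -291.   92.]
 [ 390. -291.  157.]]
[[159.2 154.3]
 [162.6 182.4]
 [154.  158.1]
 [150.8 139.3]
 [232.7 140.8]
 [230.  168.4]
 [214.8 146.7]
 [213.7 128.4]]
```

View pics/sc.png

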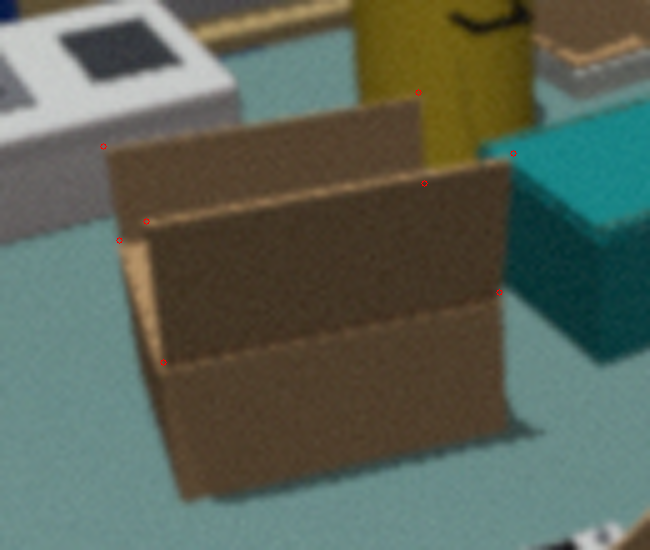

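The overlay matches the scene view to about 1–2 px: carton at (499,-232), yaw -8.9°, narrow flap 1.57 rad, wide flap 1.86 rad. I'll spin the tool so tool x = carton +y and tool y = carton +x, and close the hand.

apply_moves --targets "0 0 0 -0.165 1;0 0 0 -0.165 1;0 0 0 -0.165 1;0 0 0 -0.165 1;0 0 0 -0.165 1;0 0 0 -0.165 1;0 0 0 -0.163 1;0 0 0 0 1" --grip_force 20

```text
clock: 1.5
tcp_pos: [162.8, -603.4, 238.6]
ee_rot: [180.0, -0.0, 81.1]
force: [-0.6, 0.3, 0.5]
opening: 0.118
```

```bash
cat > where.py <<'E'
from h import *
s=manip.read_state(); th=-0.156; p=s['tcp_pos']; d=p[:2]-[498.8,-232.5]; c,sn=np.cos(th),np.sin(th)
print('t',s['clock'],'carton x,y,z',np.round([d@[c,sn],d@[-sn,c],p[2]],1),'rpy',s['ee_rot'].round(1),'F',s['force'].round(1),'q',s['joint_positions'].round(),'open',s['opening'])
E
python3 where.py
```

```text
t 1.5 carton x,y,z [-274.3 -418.6  238.6] rpy [180.   -0.   81.1] F [-0.6  0.3  0.5] q [ 87.  42. -30.  89.  24.  56.  41.] open 0.11800314292969356
```

apply_moves --targets "28 27 0 0 1;28 27 0 0 1;28 27 0 0 1;28 27 0 0 1;28 27 0 0 1;28 27 0 0 1;28 27 0 0 1;28 27 0 0 1;29 29 0 0 1;29 29 0 0 1;0 0 0 0 1"

```text
clock: 2.88
tcp_pos: [480.7, -363.0, 239.2]
ee_rot: [179.8, -0.1, 81.4]
force: [-0.4, 0.2, 0.3]
opening: 0.006
```

```bash
python3 where.py
```

```text
t 2.875 carton x,y,z [   2.4 -131.8  239.2] rpy [ 1.798e+02 -1.000e-01  8.140e+01] F [-0.4  0.2  0.3] q [ 49.  39. -28.  93.  22.  53.   4.] open 0.005624792335283078
```

apply_moves --targets "0 0 34 0 1;0 0 34 0 1;0 0 34 0 1;15 0 0 0 1;15 0 0 0 1;16 0 0 0 1;9 0 1 0 1;8 0 1.5 0 1;6 0 3 0 1;6 0 3.5 0 1;5 0 4.5 0 1;4 0 5 0 1;4 0 6 0 1;3 0 6 0 1;1 0 6 0 1;1 0 7 0 1;0 0 0 0 1;0 0 0 0 1"

```text
clock: 5.12
tcp_pos: [491.3, -275.0, 95.2]
ee_rot: [180.0, 0.1, 81.2]
force: [-4.4, 0.9, 20.3]
opening: 0.004
```

```bash
python3 where.py; python3 - <<'E'
from h import *
p=eyes.camera('scene'); a=p['pixels'][100:215,130:270,::-1]; cv2.imwrite('pics/n1.png',cv2.resize(a,None,fx=4,fy=4,interpolation=2))
E
```

```text
t 5.125 carton x,y,z [ -0.8 -43.2  95.2] rpy [1.80e+02 1.00e-01 8.12e+01] F [-4.4  0.9 20.3] q [ 36.  48. -20. 107.  30.  30. -12.] open 0.0035977866763234373
```

View pics/n1.png

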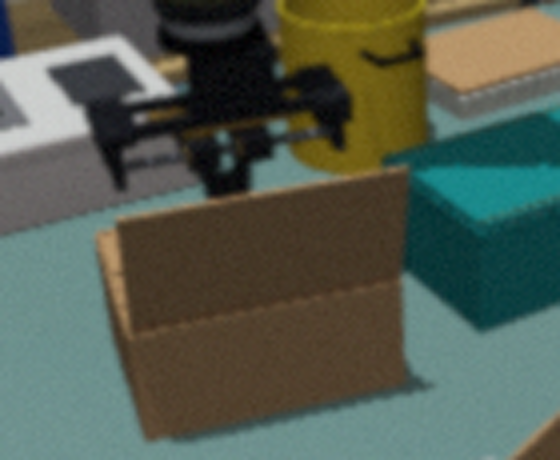

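Force is 20 N at z = 95, so the narrow flap is against its stop. It no longer shows beyond the wide flap, which still stands. I'll lift and cross to the wide flap's outer side.

apply_moves --targets "0 0 -25 0 1;0 0 -32 0 1;0 0 -32 0 1;0 0 -32 0 1;0 0 -34 0 1;20 0 0 0 1;29 0 0 0 1;29 0 0 0 1;29 0 0 0 1;29 0 0 0 1;29 0 0 0 1;28 0 0 0 1;0 0 0 0 1;0 0 0 0 1"

```text
clock: 6.92
tcp_pos: [520.1, -84.8, 247.3]
ee_rot: [-179.9, 0.1, 81.2]
force: [0.2, 0.4, -0.6]
opening: 0.003
```

```bash
python3 where.py; python3 - <<'E'
from h import *
p=eyes.camera('top'); a=p['pixels'][60:230,230:450,::-1]; cv2.imwrite('pics/n2.png',cv2.resize(a,None,fx=3,fy=3,interpolation=2))
E
```

```text
t 6.925 carton x,y,z [ -1.9 149.2 247.3] rpy [-1.799e+02  1.000e-01  8.120e+01] F [ 0.2  0.4 -0.6] q [ 21.  33. -27. 105.  20.  46. -25.] open 0.0027224861411150885
```

View pics/n2.png

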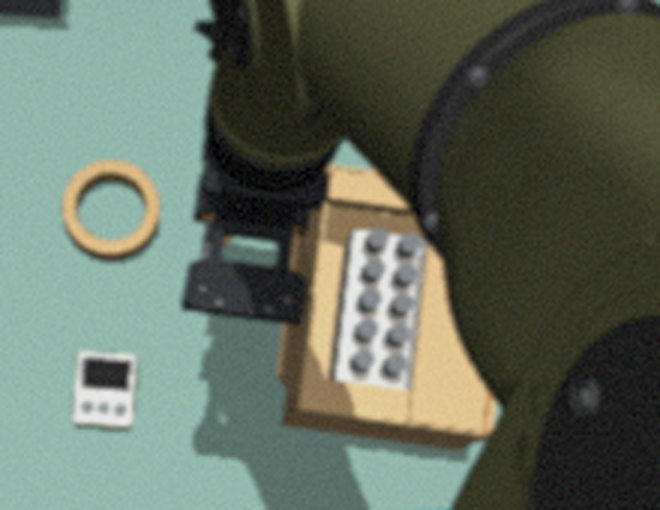

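The narrow flap lies flat and the wide flap is clear, with the finger outside it. Now down and fold along the arc.

apply_moves --targets "0 0 25 0 1;0 0 26 0 1;0 0 26 0 1;-20 0 0 0 1;-20 0 0 0 1;-12 0 0 0 1;-12 0 0 0 1;-10 0 0 0 1;-10 0 1 0 1;-10 0 4 0 1;-10 0 5 0 1"

```text
clock: 8.35
tcp_pos: [504.9, -187.5, 161.0]
ee_rot: [180.0, 0.0, 81.2]
force: [0.5, -0.4, -0.5]
opening: 0.005
```

```bash
python3 where.py
```

```text
t 8.35 carton x,y,z [ -0.9  45.4 161. ] rpy [180.    0.   81.2] F [ 0.5 -0.4 -0.5] q [ 30.  41. -24. 109.  27.  36. -20.] open 0.005317656759799678
```

apply_moves --targets "-9 0 7 0 1;-8 0 8 0 1;-6 0 9 0 1;-6 0 10 0 1;-3 0 7 0 1;-3 0 7 0 1;-1 0 8 0 1;0 0 8 0 1;0 0 0 0 1;0 0 0 0 1"

```text
clock: 9.6
tcp_pos: [499.5, -222.8, 99.0]
ee_rot: [179.9, 0.1, 81.2]
force: [-4.2, 0.7, 18.1]
opening: 0.003
```

```bash
python3 where.py
```

```text
t 9.6 carton x,y,z [-0.8  9.7 99. ] rpy [1.799e+02 1.000e-01 8.120e+01] F [-4.2  0.7 18.1] q [ 31.  47. -20. 109.  31.  29. -20.] open 0.003264458087862985
```

Contact at z = 99 with 18 N means the wide flap is against its stop. I'll lift off and check.

apply_moves --targets "0 0 -15 0 1;0 0 -30 0 1;0 0 -30 0 1;0 0 -30 0 1;-25 0 -30 0 1;-28 0 0 0 1;-28 0 0 0 1;-28 0 0 0 1;-28 0 0 0 1;-28 0 0 0 1;-28 0 0 0 1;0 0 0 0 1;0 0 0 0 1"

```text
clock: 11.22
tcp_pos: [470.3, -411.6, 232.2]
ee_rot: [180.0, -0.1, 81.3]
force: [-0.3, -0.2, 1.1]
opening: 0.008
```

```bash
python3 where.py; python3 - <<'E'
from h import *
b=[]
for n,(y,x) in (('scene',(100,130)),('top',(90,310))):
    p=eyes.camera(n); b.append(cv2.resize(p['pixels'][y:y+130,x:x+130,::-1],None,fx=3,fy=3,interpolation=2))
cv2.imwrite('pics/end.png',np.hstack(b))
E
```

```text
t 11.225 carton x,y,z [  -0.3 -181.3  232.2] rpy [ 1.80e+02 -1.00e-01  8.13e+01] F [-0.3 -0.2  1.1] q [ 53.  42. -29.  90.  23.  55.   8.] open 0.008384600973458892
```

View pics/end.png

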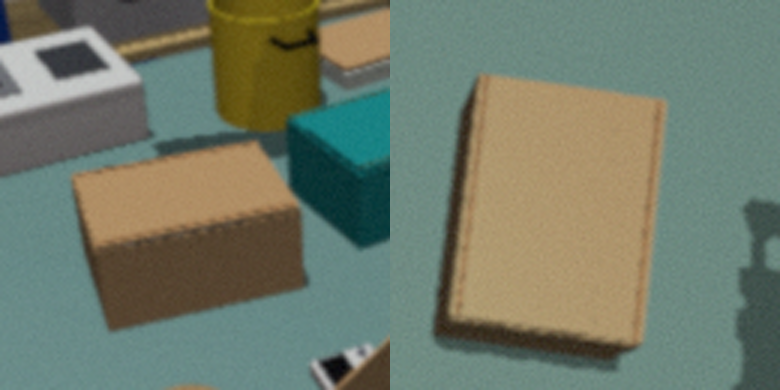

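Both views show the carton shut flat, with the robot clear of it. Handing in.

```bash
python3 -c "
from rig import manip; print(manip.close_job())"
```

```text
the job is handed in; nothing more can be done
None
```

The packed carton (the one with the tube rack) is closed: I folded the narrow flap down first, then the wide flap over it, and handed the job in at about 11.3 s of the 38 s allowed.

- **Contact checks:** Each flap met its stop under the closed fingers, the narrow one at z = 95 mm with about 20 N and the wide one at z = 99 mm with about 18 N.
- **Order:** Views taken between the two folds showed the narrow flap flat while the wide one still stood.
- **Final views:** Scene and top pictures after retreating show the lid flat. The 4 mm step where the flaps overlap could not be made out in the top view.
- **Hand-in:** The arm was about 130 mm above the carton and off to the side, with measured force near zero.
- **Bystanders:** The planned path kept about 140 mm from the empty carton and never went near the turquoise look-alike. I took no final picture of the empty carton.

No check failed or disagreed. The flap angles after folding were judged from contact height and pictures, because there is no direct joint reading.

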